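Shut the tagged valve in the bench air box

TASK

Shut the tagged air valve in the grey box on the bench: push the box's flat sliding cover all the way open by its finger recess, push the handle that carries the round disc a quarter turn until it is fully shut, then push the cover fully closed again to keep the clay dust out. Leave the other handle as it is and do not lift or disturb the things lying about.

Things in the scene. Friction and masses are not known exactly. Their poses are not given: they have to be found in the camera images.
- air_box: Grey steel valve box fixed to the table, 140 (x) x 258 (y) x 92 mm high, rails up to 101 mm, open on top under its cover. Origin: underside centre; x away from the robot, y to its left along the box. Its right (-y) end wall is only 75 mm high, so that the recess passes over it. Inside 132 x 250 mm; two equal valves, which is the tagged one varies. A supply pipe sticks out at +y (to 197 mm from the origin), two couplers at -x (to 99 mm).
- cover (a joint): Flat dark steel cover of the box, 136 x 258 mm, top at z = 96 mm, held down by the two rails. Slides along the box's -y (to the robot's right). Value in m: 0 closed, 0.24 fully open at its stop, overhanging the right end of the box and leaving only the last 11 mm inside that end covered. Stays where it is left; takes about 3 N to slide.
- recess (a point): Centre of the floor of the finger recess in the middle of the cover: a square well 70 x 70 mm, its upright walls 16 mm deep (floor at z = 80 mm, cover top at z = 96 mm). Moves with the cover. Push against a wall of the recess to slide the cover.
- tagged_handle (a joint): Lever of the valve to shut, on a vertical axis. Value in rad: 0 = open (points along the box's -x, to the robot), growing clockwise from above to 1.571 = shut at its stop (points along the box's +y, to the left). May start slightly past 0. Stays where left; about 4 N at the disc moves it. It reaches 68 mm from the axis; black grip 16 mm wide, z = 56 to 68 mm.
- tagged_grip (a point): Centre of the upper face of the round brass disc (diameter 28 mm, 3 mm thick, z = 68 to 71 mm) riveted on top of the tagged handle's grip, 48 mm from the turning axis. Turns with the handle. Only this handle has a disc.
- tagged_pivot (a point): Point on the turning axis of the tagged handle, at z = 68 mm. Fixed to the box: box x = +24 mm, box y = -55 or +45 mm. Under the handle there is a pipe along the box's x, whose top is at z = 42 mm; the valve's body reaches 53 mm high within 30 mm of the axis.
- plain_handle (a joint): Handle of the other valve, the same but without a disc; same meaning of the values. It starts near 0 (open) and must stay as it is.
- plain_grip (a point): Centre of the upper face of the plain handle's grip (z = 68 mm), 48 mm from its turning axis.
- wood_rib: Bystander: wooden throwing rib, 49 x 97 x 9 mm, lying left of the box. Origin at its underside centre.
- rubber_kidney: Bystander: kidney-shaped rubber rib, 44 x 85 x 8 mm, lying right of the box, where the opened cover passes above it.
- loop_tool_1: Bystander: loop tool, 162 mm long, 12 mm high, lying right of the box, under the path of the opened cover.
- stamp: Bystander: wooden texture stamp, 30 x 30 x 56 mm high, standing in front of the box near its left end.
- ruler: Bystander: aluminium ruler, 200 x 26 x 9 mm, lying at the front right.
- spray_bottle: Bystander: trigger spray bottle, 188 mm high, standing behind the box.
- glaze_brush: Bystander: glaze brush, 173 mm long, 11 mm high, lying at the front left.

How it is judged:
By the outcome, as a careful person would: the job done as asked, in the order asked, and still so for the second after the job is handed in, with the robot touching nothing.
It also fails if it takes over 69 s, if anything falls off the work surface, if the arm or the gripper's body presses on something with over 40 N, if the wrist force passes 120 N, or if a joint passes its speed limit or range.

ROBOT

A 7-joint arm with a two-finger parallel gripper is mounted at the origin on the work surface; the furniture and walls round the work are solid. World frame = base frame: x ahead of the robot, y to its left, z up, the work surface at z = 0. Lengths are in mm, angles in rad, forces in N, time in s.
With the tool pointing down it reaches from about 400 to 875 mm from the base axis. Payload 19.3 kg.
Tool frame: the origin (TCP) lies at the very end of the fingers, on their centre line; the grasp point (between the pads) lies 19 mm behind it (grip_point_offset is the z of the grasp point in the tool frame, in mm); z points along the fingers, x is the direction in which the jaws open and shut, and the axes are right-handed (so a half turn about z gives the same grasp; the last joint's range is limited). The gripper opens to 85 mm and grips with 20 to 120 N. Pads are 22 mm wide; open, the fingers measure 114 mm over their backs; the gripper's body (76 mm by 85 mm) begins 54 mm behind the grasp point. The pads swing forward as they close: fully open they stand 13 mm farther back than shut.
Start: joints at [1.132, 0.521, -0.036, 1.599, 0.021, 1.021, -0.113], TCP at [225.282, -582.977, 231.291] pointing down, gripper open.
Joint ranges: [-2.91, 2.91], [-0.3, 2.13], [-1.5, 1.42], [0.17, 2.43], [-1.26, 4.41], [0.16, 1.93], [-2.52, 2.52]. Speed limits (rad/s): [1.89, 1.89, 2.39, 2.39, 3.01, 3.01, 3.01].

INTERFACE

Orientations are given as a 3x3 rotation matrix whose columns are the frame's x, y, z axes.
In Python, from workcell import movep, movel, goto_joints, open_gripper, clamp, wait, inverse_kinematics, read_state, camera, PlanningError, finish_job, grip_point_offset gives the robot as it stands. Calls block until the motion is done:
- movep(position, orientation): joint-space move of the TCP to a pose.
- movel(position, frame=None, max_speed=150, guard=None): straight line of the TCP; frame=None keeps the orientation; max_speed is the mean speed in mm/s. With guard (N) it stops when the force on the tool has changed by that much, and returns True; else False.
- goto_joints(angles): joint-space move.
- open_gripper() and clamp(): open the fingers fully, or close them until they stop; the grip force is fixed at half the most.
- wait(seconds).
- inverse_kinematics(position, orientation): joint angles nearest the present ones, or None.
- read_state(): the state.
- camera(name): name is "side" or "top"; returns a dict with "image" (384x512x3 uint8, blue, green, red), "range_z" (384x512 float32, mm along the optical axis (not along the pixel's ray), 0 where there is no reading), "fx", "fy", "cx", "cy" (pixels), "cam_to_world" (4x4, takes a point from camera to world coordinates). Camera axes: x right, y up, looking along -z (the intrinsics and any distortion apply to the point x, -y, -z); pixel columns grow to the right and rows downward; lengths in mm; the calibration is good to about 2 mm. A picture is of the moment at which its call begins.
A pose or a line that the arm cannot do raises PlanningError and nothing moves.
- finish_job(): hands the job in, once; it reports no verdict.
The state is a dict: "time": time; "qpos": joint angles; "qvel": joint speeds; "joint_efforts": joint torques, N m; "eef_pos": TCP position; "tool_rot": TCP orientation; "ft_force": force on the tool from outside, world axes, zero at the start; "torque": the same for the moment, N m; "finger_gap": finger opening in mm.
Only numpy, scipy, OpenCV 4.12 (cv2) and the standard library are available. Lean on these libraries where they do the work, as an engineer would, in place of code of your own. Each camera call takes 0.05 s, during which the arm holds its last target. There are 200 camera calls.

## Working session

There is one attempt and no reset: what is moved stays moved. The work goes in short steps, each a Python script; the robot and the scene stay as the last script left them, time stands still between calls to the robot, and variables do not carry over. Pictures are saved under pics/ and viewed, about 8 in all and at most 12, crops included, and the job is handed in when it is done.

```bash
mkdir -p pics; ls; python3 - <<'E'
from workcell import *
import cv2,numpy as np
s=read_state();print(s['time'],s['eef_pos'],s['tool_rot'],s['finger_gap'],s['ft_force'],grip_point_offset)
for n in('top','side'):
    c=camera(n);np.savez(f'{n}0.npz',**c);cv2.imwrite(f'pics/{n}0.png',c['image'])
    print(n,c['fx'],c['fy'],c['cx'],c['cy'],c['cam_to_world'],[k for k in c])
E
```

```text
pics
0.0 [ 225.16736532 -582.66495039  230.72022064] [[ 3.60505804e-01 -9.32756846e-01 -4.80707416e-04]
 [-9.32756259e-01 -3.60506118e-01  1.04870094e-03]
 [-1.15148095e-03  7.03200736e-05 -9.99999335e-01]] 85.75970096945242 [-0.83537407 -0.15491341  0.12392477] -18.700000000000003
top 357.8398417267309 357.8398417267309 250.94662286159945 198.05853222508765 [[ 1.87400865e-02  9.99018715e-01 -4.01299862e-02  4.10603568e+02]
 [-9.99702235e-01  1.80953050e-02 -1.63707501e-02  8.25752027e+00]
 [-1.56285214e-02  4.04248262e-02  9.99060350e-01  1.37889254e+03]
 [ 0.00000000e+00  0.00000000e+00  0.00000000e+00  1.00000000e+00]] ['image', 'range_z', 'fx', 'fy', 'cx', 'cy', 'cam_to_world']
side 393.28461945802616 393.28461945802616 259.5865194653723 195.76160810413413 [[-9.03778187e-01  1.91001146e-01 -3.83018995e-01  1.44376311e+01]
 [-4.27967392e-01 -4.14531425e-01  8.03123658e-01  9.95879216e+02]
 [-5.37587028e-03  8.89765284e-01  4.56386722e-01  6.31556375e+02]
 [ 0.00000000e+00  0.00000000e+00  0.00000000e+00  1.00000000e+00]] ['image', 'range_z', 'fx', 'fy', 'cx', 'cy', 'cam_to_world']
```

View pics/top0.png

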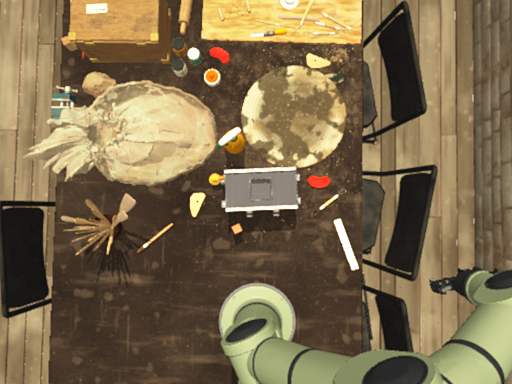

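View pics/side0.png

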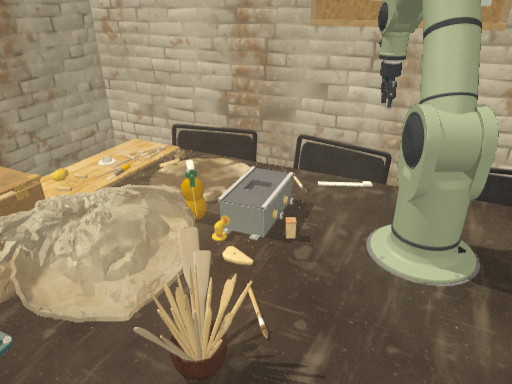

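The top view shows the box at columns 222–300, rows 168–212, with the recess near (261,188). The red kidney is at (319,181), the loop tool at (330,201) and the stamp at (237,230). In the side view the box spans (220–293, 168–235). Next I measure it.

```bash
cat > h.py <<'E'
import numpy as np,cv2
from workcell import *
def cloud(c):
    z=c['range_z'];v,u=np.mgrid[:z.shape[0],:z.shape[1]]
    p=np.stack([(u-c['cx'])/c['fx']*z,-(v-c['cy'])/c['fy']*z,-z,np.ones_like(z)],-1)@c['cam_to_world'].T
    p[z==0]=np.nan;return p[...,:3]
def ray(c,uv,zp):
    uv=np.atleast_2d(uv).astype(float);T=c['cam_to_world']
    d=np.c_[(uv[:,0]-c['cx'])/c['fx'],-(uv[:,1]-c['cy'])/c['fy'],-np.ones(len(uv))]@T[:3,:3].T
    return T[:3,3]+d*((zp-T[2,3])/d[:,2])[:,None]
def rect(xy):
    (cx,cy),(w,h),a=cv2.minAreaRect(np.float32(xy))
    if w<h: w,h,a=h,w,a+90
    return np.array([cx,cy]),(w,h),(a-90+90)%180-90   # yaw: deviation of long side from world y
E
python3 - <<'E'
from h import *
for n in('top','side'):
    c=dict(np.load(n+'0.npz'));P=cloud(c);x,y,z=np.moveaxis(P,-1,0)
    reg=(x>300)&(x<620)&(abs(y)<250)
    t=reg&(z<6)&(z>-15);print(n,'table z',np.median(z[t]))
    m=(reg&(z>86)&(z<110)).astype(np.uint8)
    k,l,s,_=cv2.connectedComponentsWithStats(m);i=1+np.argmax(s[1:,4]);b=l==i
    print('top z pct',np.percentile(z[b],[5,25,50,75,95]),s[i],rect(P[b][:,:2]))
    uv=np.argwhere(b)[:,::-1];
    if n=='top':
        print('ray rect z=101',rect(ray(c,cv2.convexHull(uv.astype(np.int32))[:,0],100)[:,:2]))
    hole=(cv2.morphologyEx(m*(l==i).astype(np.uint8),cv2.MORPH_CLOSE,np.ones((25,25)))>0)&reg&(z<86)&(z>70)
    print('recess',hole.sum(),np.nanmedian(P[hole],0),rect(P[hole][:,:2]))
c=dict(np.load('top0.npz'))['image'][150:250,180:360];s=dict(np.load('side0.npz'))['image'][150:250,180:330]
cv2.imwrite('pics/c1.png',np.vstack([cv2.resize(c,None,fx=4,fy=4)[40:340],cv2.resize(cv2.resize(s,None,fx=3,fy=3,interpolation=2),(720,300))]))
E
```

```text
top table z 0.23484951337400162
top z pct [ 92.10811824  94.81648394  96.84258933  99.18766647 102.931966  ] [ 224  167   74   45 2653] (array([495.09741211,  -4.19110107]), (261.4344482421875, 150.79893493652344), 3.1545538902282715)
ray rect z=101 (array([494.37896729,  -4.16072083]), (260.0480041503906, 150.60888671875), 3.493957757949829)
recess 358 [495.92890909  -2.64690484  79.77998745] (array([494.79486084,  -4.12120438]), (69.25761413574219, 69.15835571289062), -88.10474753379822)
side table z 2.2019271972719707
top z pct [ 89.75534071  97.24610318  98.3731377   99.58136589 103.97918326] [ 218  166   75   46 1889] (array([497.77331543,  -4.68203735]), (266.87017822265625, 150.9988555908203), 3.084306001663208)
recess 133 [503.45718099 -20.45567759  82.59010738] (array([485.00402832,  38.37617493]), (176.16958618164062, 86.01316833496094), 8.609280586242676)
```

View pics/c1.png

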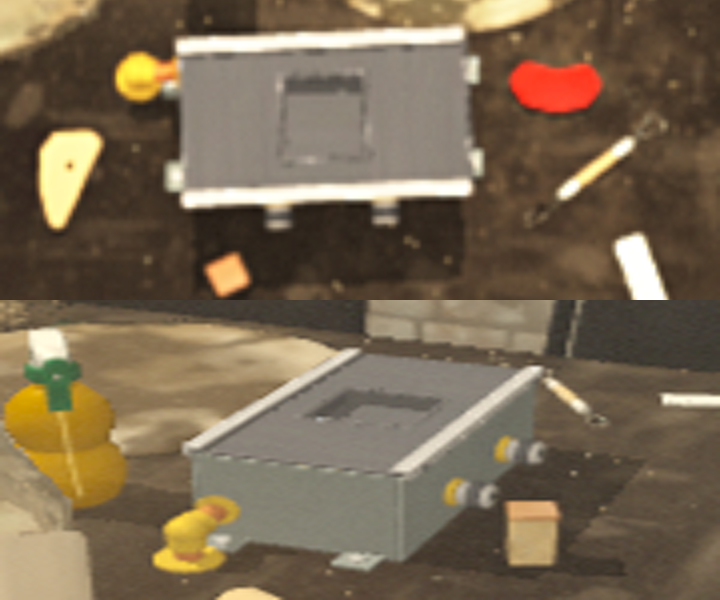

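The crop agrees with the numbers: the box centre is at about (495,-4), yaw about +3.3°, cover top 97 mm, and the recess is 69×69 mm with its floor at 80 mm. These match the given sizes. Next I check reach and then open the cover.

```bash
cat >> h.py <<'E'
C=np.array([495.,-4.1]);A=np.radians(3.3)
def W(bx,by,z): # box -> world, mm
    c,s=np.cos(A),np.sin(A);return [C[0]+c*bx-s*by,C[1]+s*bx+c*by,z]
def R(a=0.): # tool down, tool x at angle a from box -x... jaw axis along box x for a=0
    t=A+a+FLIP;return np.array([[np.cos(t),np.sin(t),0],[np.sin(t),-np.cos(t),0],[0,0,-1.]])
FLIP=0.
E
python3 - <<'E'
import h;from h import *
print(read_state()['qpos'])
for f in(0,np.pi):
    h.FLIP=f
    for p,a in[((0,0,250),0),((0,0,84),0),((0,-240,84),0),((-24,20,61),0),((-24,-80,61),0),((0,93,61),-np.pi/2),((0,-7,61),-np.pi/2)]:
        q=inverse_kinematics(W(*p),R(a));print(f,p,a,None if q is None else np.round(q,2))
E
```

```text
[ 1.13180707  0.52194998 -0.0363185   1.5999134   0.02118001  1.02108046
 -0.11277554]
0 (0, 0, 250) 0 [ 0.39  0.35 -0.63  1.89  0.24  0.98 -0.29]
0 (0, 0, 84) 0 [ 0.27  0.59 -0.51  2.04  0.47  0.63 -0.5 ]
0 (0, -240, 84) 0 [ 0.59  0.64 -0.35  1.86  0.33  0.69  0.11]
0 (-24, 20, 61) 0 [ 0.21  0.6  -0.48  2.11  0.52  0.55 -0.59]
0 (-24, -80, 61) 0 [ 0.39  0.61 -0.45  2.08  0.49  0.56 -0.35]
0 (0, 93, 61) -1.5707963267948966 [-0.11  0.6  -0.24  2.05  0.27  0.52 -2.07]
0 (0, -7, 61) -1.5707963267948966 [-0.01  0.59 -0.11  2.06  0.13  0.5  -1.73]
3.141592653589793 (0, 0, 250) 0 [-0.94  0.6   1.24  1.95 -0.65  1.08 -2.51]
3.141592653589793 (0, 0, 84) 0 [-0.62  0.69  0.72  2.08 -0.76  0.66 -2.47]
3.141592653589793 (0, -240, 84) 0 [ 0.12  0.65  0.32  1.89 -0.32  0.65 -2.45]
3.141592653589793 (-24, 20, 61) 0 [-0.62  0.68  0.64  2.15 -0.79  0.56 -2.47]
3.141592653589793 (-24, -80, 61) 0 [-0.27  0.63  0.43  2.11 -0.54  0.51 -2.51]
3.141592653589793 (0, 93, 61) -1.5707963267948966 [ 0.31  0.73 -0.84  2.03  0.81  0.75  0.59]
3.141592653589793 (0, -7, 61) -1.5707963267948966 [ 0.42  0.68 -0.7   2.04  0.7   0.68  0.89]
```

```bash
python3 - <<'E'
from h import *
def rep(t):
    s=read_state();p=s['eef_pos'];d=p[:2]-C;c,sn=np.cos(A),np.sin(A)
    print(t,'t%.1f'%s['time'],'box',np.round([c*d[0]+sn*d[1],-sn*d[0]+c*d[1],p[2]],1),'F',np.round(s['ft_force'],1),'gap',round(s['finger_gap'],1))
clamp();movep(W(0,-8,180),R());rep('above')
print(movel(W(0,-8,110),max_speed=100,guard=12));print(movel(W(0,-8,85),max_speed=40,guard=10));rep('in')
print(movel(W(0,-235,85),max_speed=60,guard=25));rep('slid')
if 1:
    print(movel(W(0,-270,85),max_speed=25,guard=20));rep('stop')
E
```

```text
above t3.1 box [  0.   -9.  179.9] F [-0.8  0.2 -0. ] gap 0.4
False
False
in t4.8 box [ 0.  -7.9 85. ] F [-0.1 -0.3  0. ] gap -0.0
False
slid t8.7 box [  -0.  -234.9   85. ] F [ 1.5  3.4 -0.4] gap -0.1
True
stop t9.8 box [  -0.  -264.6   84.7] F [ 0.2 -0.2 -0.6] gap -0.0
```

```bash
python3 - <<'E'
from h import *
movel(W(0,-255,85),max_speed=50);movel(W(0,-255,170),max_speed=150)
out=[]
for n in('top','side'):
    c=camera(n);np.savez(f'{n}1.npz',**c)
    im=c['image'];out.append(cv2.resize(im[150:230,200:360] if n=='top' else im[150:250,200:360],(800,300 if n=='side' else 300),interpolation=2))
    P=cloud(c);x,y,z=np.moveaxis(P,-1,0)
    d=P[...,:2]-C;bx=d[...,0]*np.cos(A)+d[...,1]*np.sin(A);by=-d[...,0]*np.sin(A)+d[...,1]*np.cos(A)
    h=cv2.cvtColor(im,cv2.COLOR_BGR2HSV)
    ins=(abs(bx)<64)&(by<123)&(by>-112)&(z>52)&(z<85)
    k,l,s,ct=cv2.connectedComponentsWithStats(ins.astype(np.uint8))
    for i in range(1,k):
        if s[i,4]>6: m=l==i;print(n,s[i],'box med',np.round([np.median(bx[m]),np.median(by[m]),np.median(z[m])],1),'ext',np.round([bx[m].min(),bx[m].max(),by[m].min(),by[m].max()]),'hsv',np.median(h[m],0))
cv2.imwrite('pics/open.png',np.vstack(out));print(read_state()['time'])
E
```

```text
top [244 179   7  24  89] box med [-3.3 49.7 65.8] ext [-43.  42.  37.  61.] hsv [ 22.  38. 161.]
top [270 179   8  22 102] box med [ -8.9 -48.2  68.7] ext [-40.  38. -62. -34.] hsv [ 23. 126. 251.]
side [254 184  21   9 106] box med [ -5.5 -46.3  66.9] ext [-36.  35. -61. -31.] hsv [ 21.   76.  187.5]
side [242 197  22  10 111] box med [ 0.8 52.3 65.9] ext [-36.  38.  35.  63.] hsv [ 18.  42. 128.]
10.9917
```

View pics/open.png

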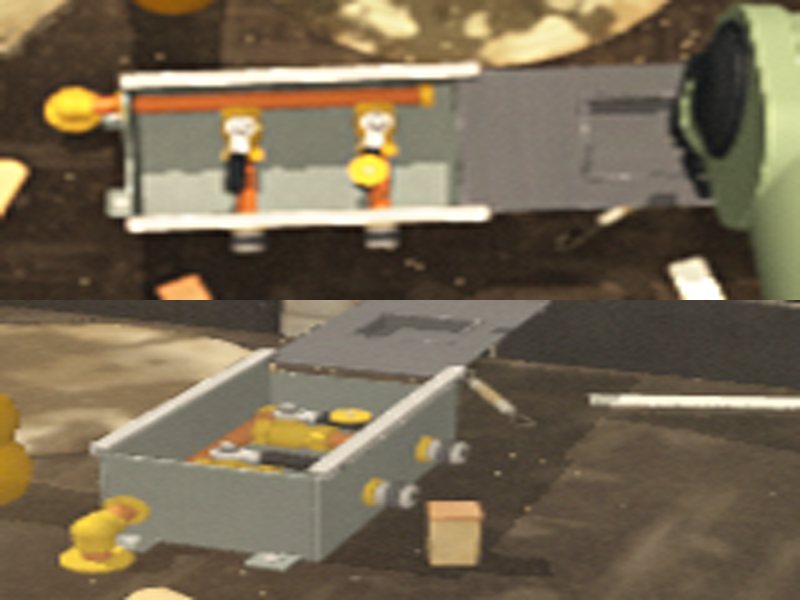

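The cover is fully open. The disc is on the valve nearer the cover (box y = -55), at full-image pixel (274,195) in the top view. The plain black handle is at about (247,196). I now locate the disc and pivot from both views.

```bash
python3 - <<'E'
from h import *
def B(p): d=np.asarray(p)[...,:2]-C;c,s=np.cos(A),np.sin(A);return np.round(np.stack([c*d[...,0]+s*d[...,1],-s*d[...,0]+c*d[...,1]],-1),1)
rays=[]
for n in('top','side'):
    c=dict(np.load(n+'1.npz'));im=c['image'];P=cloud(c);b=B(np.nan_to_num(P));h=cv2.cvtColor(im,cv2.COLOR_BGR2HSV)
    m=(abs(h[...,0].astype(int)-25)<7)&(h[...,1]>100)&(h[...,2]>(180))&(abs(b[...,0])<64)&(abs(b[...,1]+50)<40)&(P[...,2]>62)&(P[...,2]<80)
    k,l,s,ct=cv2.connectedComponentsWithStats(m.astype(np.uint8))
    for j in range(1,k):
        if s[j,4]>3: print(n,s[j],ct[j],'ray71',B(ray(c,ct[j],71))[0],'z',np.median(P[...,2][l==j]))
    i=1+np.argmax(s[1:,4]);T=c['cam_to_world'];d=ray(c,ct[i],71)[0]-T[:3,3];rays.append((T[:3,3],d/np.linalg.norm(d)))
    # dark plain grip
    m=(h[...,2]<70)&(abs(b[...,0]+20)<40)&(abs(b[...,1]-48)<25)&(P[...,2]>60)&(P[...,2]<80)
    uv=np.argwhere(m)[:,::-1]; print('dark',m.sum(),B(ray(c,uv.mean(0),68)) if len(uv) else '')
M=sum(np.eye(3)-np.outer(d,d) for o,d in rays);v=sum((np.eye(3)-np.outer(d,d))@o for o,d in rays);X=np.linalg.solve(M,v);print('triang',X,B(X))
# rails -> box pose recheck from open view, cover excluded: rail pixels white high
E
```

```text
top [270 191   7   9  48] [272.95833333 194.95833333] ray71 [-21.7 -45.3] z 71.09557608977593
dark 28 [[-19.8  49.7]]
side [266 186   8   5  32] [269.5 188. ] ray71 [-18.6 -48.8] z 72.72926170176379
dark 9 [[-21.6  65.3]]
triang [476.63531467 -50.13314979  73.18864136] [-21.  -44.9]
```

The disc triangulates to z 73 at box (-21,-45), so the handle starts slightly past 0 with its pivot at y = -55. Next I push it round, turning the tool with the lever.

```bash
cat >> h.py <<'E'
def rep(t):
    s=read_state();p=s['eef_pos'];d=p[:2]-C;c,sn=np.cos(A),np.sin(A)
    print(t,'t%.1f'%s['time'],'box',np.round([c*d[0]+sn*d[1],-sn*d[0]+c*d[1],p[2]],1),'F',np.round(s['ft_force'],1))
E
python3 - <<'E'
from h import *
piv=np.array([24,-55.])
def pose(deg,off=25,z=60):
    t=np.radians(deg);u=np.array([-np.cos(t),np.sin(t)]);v=np.array([np.sin(t),np.cos(t)])
    return W(*(piv+48*u-off*v),z),R(-t)
movep(W(-24,-83,150),R());rep('above')
hit=movel(W(-24,-83,60),max_speed=80,guard=10);rep('down %s'%hit)
if not hit:
    for a in list(range(0,81,10))+[86]:
        hit=movel(*pose(a),max_speed=60,guard=22);rep('%d %s'%(a,hit))
        if hit:break
    if not hit: print(movel(*pose(102),max_speed=20,guard=18));rep('end')
E
```

```text
above t11.7 box [-24.  -83.  149.8] F [-0.2 -0.2 -0.5]
down False t13.0 box [-23.7 -83.1  60.4] F [ 0.3 -0.1  0.7]
0 False t13.2 box [-23.9 -79.8  60.3] F [-0.4 -0.5 -0.2]
10 False t13.6 box [-27.5 -71.3  60.1] F [ 0.2  0.2 -0.2]
20 False t13.9 box [-29.5 -62.2  60. ] F [0.2 0.1 0.2]
30 False t14.2 box [-30.  -52.8  60. ] F [-0.9 -0.4 -0.6]
40 False t14.6 box [-28.8 -43.4  60. ] F [-0.1  0.2 -0.5]
50 False t14.9 box [-26.  -34.4  60. ] F [ 0.1 -0.6  0.1]
60 False t15.2 box [-21.7 -26.   60. ] F [ 0.1  0.4 -0.2]
70 False t15.5 box [-15.9 -18.6  60. ] F [ 0.3  0.2 -0.3]
80 False t15.8 box [ -8.9 -12.3  60. ] F [-0.7 -0.2 -1. ]
86 False t16.1 box [-4.3 -9.1 60. ] F [-0.4  1.1 -0.8]
True
end t16.7 box [ 2.6 -4.3 59.2] F [-2.1  0.4  2. ]
```

```bash
python3 - <<'E'
from h import *
movel(W(-10,-6,60),max_speed=60);movel(W(-10,-6,170),max_speed=150)
movep(W(-10,-255,170),R())
out=[]
for n in('top','side'):
    c=camera(n);np.savez(f'{n}2.npz',**c);im=c['image']
    out.append(cv2.resize(im[150:230,200:360] if n=='top' else im[150:250,200:360],(800,300),interpolation=2))
cv2.imwrite('pics/shut.png',np.vstack(out));rep('')
E
```

```text
t19.8 box [  -9.8 -254.5  169.9] F [-0.5  0.7  0.3]
```

View pics/shut.png

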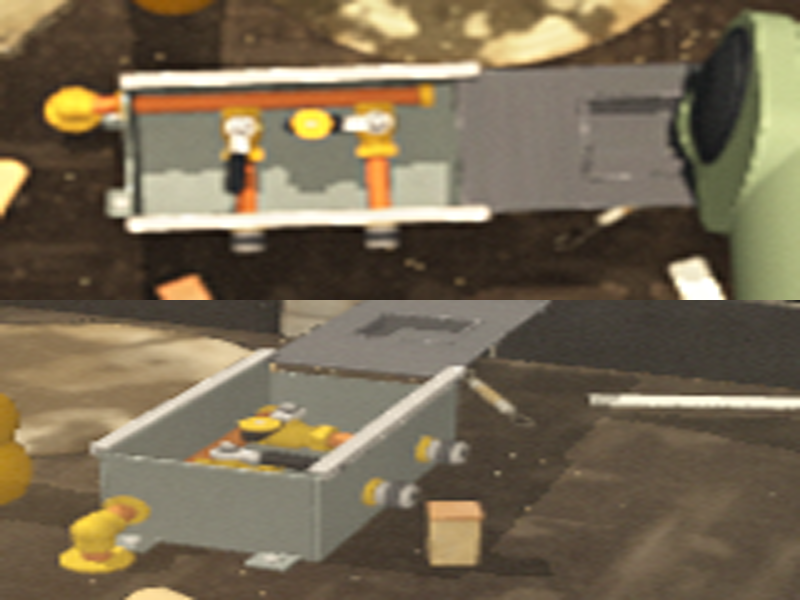

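The tagged lever now points along +y: disc at full-image pixel (263,183), hub at (275,183). The plain handle is unchanged. I check the angle from the disc position.

```bash
python3 - <<'E'
from h import *
def B(p): d=np.asarray(p)[...,:2]-C;c,s=np.cos(A),np.sin(A);return np.round(np.stack([c*d[...,0]+s*d[...,1],-s*d[...,0]+c*d[...,1]],-1),1)
rays=[]
for n in('top','side'):
    c=dict(np.load(n+'2.npz'));o=dict(np.load(n+'1.npz'));P=cloud(c);b=B(np.nan_to_num(P));h=cv2.cvtColor(c['image'],cv2.COLOR_BGR2HSV)
    diff=cv2.absdiff(c['image'],o['image']).max(-1)>40
    m=diff&(abs(h[...,0].astype(int)-25)<7)&(h[...,1]>100)&(h[...,2]>170)&(abs(b[...,0]-24)<25)&(abs(b[...,1]+5)<30)&(P[...,2]>62)&(P[...,2]<80)
    u=np.argwhere(m)[:,::-1].mean(0);print(n,m.sum(),u,'ray71',B(ray(c,u,71)),np.median(P[...,2][m]))
    T=c['cam_to_world'];d=ray(c,u,71)[0]-T[:3,3];rays.append((T[:3,3],d/np.linalg.norm(d)))
    # white hub pixels
    m=(h[...,1]<40)&(h[...,2]>170)&(abs(b[...,0]-24)<18)&(abs(b[...,1]+50)<18)&(P[...,2]>55)&(P[...,2]<80)
    u=np.argwhere(m)[:,::-1];print('hub',m.sum(),B(ray(c,u.mean(0),68)) if len(u) else '')
    # plain handle region changes
    m=diff&(abs(b[...,0]+5)<45)&(abs(b[...,1]-50)<16)&(P[...,2]>60);print('plain changed px',m.sum())
M=sum(np.eye(3)-np.outer(d,d) for o,d in rays);v=sum((np.eye(3)-np.outer(d,d))@o for o,d in rays);X=np.linalg.solve(M,v);print('triang',X[2],B(X))
E
```

```text
top 42 [261.80952381 183.        ] ray71 [[23.7 -6.3]] 70.81413602552345
hub 19 [[ 24.4 -44.8]]
plain changed px 0
side 25 [251.2 190.4] ray71 [[ 29.9 -11. ]] 73.33823440227923
hub 15 [[ 24.2 -47.2]]
plain changed px 0
triang 74.20385903520835 [25.3 -5.6]
```

The disc sits within 1–2 mm of x = 24 relative to the pivot, so the lever is at about 90°, and the guard tripped at the stop. The plain handle shows no change. Now I close the cover.

```bash
python3 - <<'E'
from h import *
movep(W(0,-235,140),R())
hit=movel(W(0,-235,85),max_speed=60,guard=10);rep('in %s'%hit)
if not hit:
    hit=movel(W(0,18,85),max_speed=60,guard=25);rep('slid %s'%hit)
    if not hit: print(movel(W(0,45,85),max_speed=25,guard=20));rep('stop')
    movel(W(0,10,85),max_speed=60);movel(W(0,10,180),max_speed=150);movep(W(-20,-300,230),R())
out=[]
for n in('top','side'):
    c=camera(n);np.savez(f'{n}3.npz',**c);im=c['image']
    out.append(cv2.resize(im[130:250,180:360] if n=='top' else im[150:250,180:330],(720,480) if n=='top' else (720,120*4)))
    P=cloud(c);x,y,z=np.moveaxis(P,-1,0);o=cloud(dict(np.load(n+'0.npz')))
    d=cv2.absdiff(im,np.load(n+'0.npz')['image']).max(-1)>50
    k,l,s,ct=cv2.connectedComponentsWithStats(d.astype(np.uint8));print(n,'changed',[tuple(q) for q in s[1:] if q[4]>4])
cv2.imwrite('pics/end.png',np.vstack(out)[:,:] if 0 else np.hstack([cv2.resize(a,(400,300)) for a in out]));rep('')
E
```

```text
in False t21.1 box [ 2.000e-01 -2.351e+02  8.530e+01] F [ 0.3  0.1 -0.5]
slid False t25.5 box [ 0. 18. 85.] F [-2.4 -3.1 -0.1]
True
stop t26.0 box [-0.2 23.5 84.8] F [ 0.9 -4.3  3.1]
top changed [(np.int32(270), np.int32(150), np.int32(160), np.int32(234), np.int32(13063)), (np.int32(354), np.int32(174), np.int32(3), np.int32(8), np.int32(13)), (np.int32(363), np.int32(180), np.int32(5), np.int32(8), np.int32(18)), (np.int32(353), np.int32(183), np.int32(3), np.int32(3), np.int32(6)), (np.int32(355), np.int32(190), np.int32(6), np.int32(17), np.int32(56)), (np.int32(361), np.int32(203), np.int32(1), np.int32(5), np.int32(5)), (np.int32(340), np.int32(240), np.int32(4), np.int32(7), np.int32(14)), (np.int32(363), np.int32(259), np.int32(4), np.int32(4), np.int32(11)), (np.int32(340), np.int32(263), np.int32(4), np.int32(5), np.int32(10)), (np.int32(430), np.int32(267), np.int32(82), np.int32(117), np.int32(5326)), (np.int32(490), np.int32(269), np.int32(6), np.int32(4), np.int32(8)), (np.int32(242), np.int32(317), np.int32(12), np.int32(7), np.int32(27)), (np.int32(242), np.int32(319)
[... 2670 characters left out ...]
413), np.int32(93), np.int32(49), np.int32(16), np.int32(210)), (np.int32(471), np.int32(92), np.int32(7), np.int32(10), np.int32(55)), (np.int32(487), np.int32(107), np.int32(6), np.int32(6), np.int32(7)), (np.int32(477), np.int32(108), np.int32(7), np.int32(11), np.int32(16)), (np.int32(406), np.int32(112), np.int32(13), np.int32(11), np.int32(53)), (np.int32(414), np.int32(116), np.int32(31), np.int32(57), np.int32(1027)), (np.int32(399), np.int32(135), np.int32(4), np.int32(20), np.int32(33)), (np.int32(471), np.int32(178), np.int32(16), np.int32(22), np.int32(89)), (np.int32(396), np.int32(186), np.int32(3), np.int32(3), np.int32(5))]
 t28.4 box [ -19.3 -298.4  229.8] F [ 0.5 -0.6  0.8]
```

View pics/end.png

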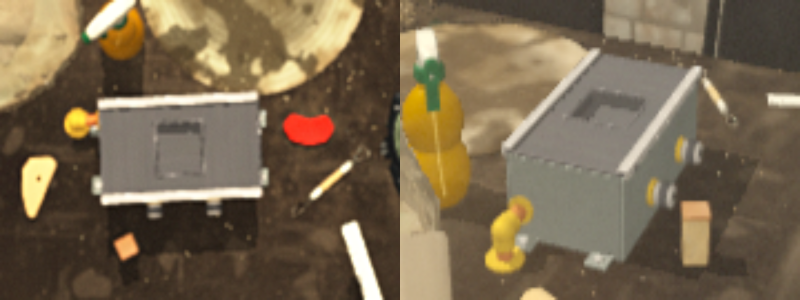

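```bash
python3 -c "
from workcell import *
wait(0.5);print(read_state()['time']);finish_job()"
```

```text
28.95
the job is handed in; nothing more can be done
```

The tagged valve is shut and the cover is closed again; I handed the job in at about 29 s. I pushed the cover to its open stop by the recess, swung the disc handle (pivot at box y = -55) clockwise until it hit its stop, then pushed the cover back to its closed stop.

**Cover:** The open stop was reached with the finger at box y -264.6 mm (about -264 expected), and the closed stop at +23.5 mm (about +24 expected). The last side picture shows no change anywhere on the box compared with the start.

**Tagged handle:** After the push, the disc measured at box (24 to 25, -6) mm from the top view and from both views combined; fully shut should be (24, -7). The side view on its own was about 6 mm off in x and 4 mm off in y. Combining both views put the disc at z 74 mm where 71 is right, so the angle is only known to a few degrees. The main evidence that it is fully shut is that the force guard tripped at the stop. The finger stopped 3–4 mm beyond where I expected. I put that down to calibration error.

**Plain handle and loose items:** The plain handle's pixels did not change after the push. The loose items look the same in the last pictures. I did not measure each one, and the arm covers part of the top view on the right.

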